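# Square up a steel blank in the engraving fixture and throw the toggle clamp

### The job

Get the steel blank ready for engraving: slide it flat across the fixture plate until it sits fully home and square against both the long rail and the end stop. Then push the open toggle clamp's lever over its centre and right down to its stop, so that the clamp locks the blank down in that place. Do not lift the blank off the plate, and leave the other things on the bench where they are.

Things in the scene. Friction and masses are not known exactly. Their poses are not given: they have to be found in the camera images.
- fixture: Engraving fixture: black steel plate 260 x 225 x 15 mm screwed to the bench, with a steel rail, an end stop and a horizontal toggle clamp behind the rail. Origin under its middle, on the bench. Its x runs along the rail towards the end stop; its y from the blank's side to the rail and on to the clamp; z up. The plate reaches x -130 to +130, y -110 to +115 mm.
- corner (a point): Inside corner where the faces of rail and end stop meet on the plate's top, 15 mm above the bench; axes as the fixture's. Both strips are 16 mm thick, 14 mm high. Rail face at y 0, from x -185 to 0; stop face at x 0, from y -80 to +16 mm. The blank is home when its centre is at x -60, y -35, z +5 mm here, long side along the rail.
- blank_mid (a point): Centre (half-way up) of the blank: loose plain bright steel bar 120 mm long (its x), 70 wide (its y), 10 thick, about 0.66 kg, lying flat on the plate before the rail; the larger of the two loose bars there. It starts with its centre 80 to 105 mm before the end stop's face, 55 to 70 mm before the rail's, up to 0.25 rad askew.
- lever (a joint): Clamp lever, rad: 0 = fully open (standing 66 degrees above level), growing downwards, 1.152 = locked, level, on its stop. Starts at 0 to 0.1 and stays where it is left. About 2 N at the grip at first; from 0.8 the cap squeezes the blank and it takes up to about 8 N near the grip's end; it passes centre at about 1.0 and from 1.06 snaps onto its stop. Short of centre it may spring back.
- lever_pivot (a point): Pivot pin of the lever, fixed to the fixture 65 mm before the corner along the rail, 75 mm behind the rail's face, 43 mm above the bench; axes as the fixture's. The lever turns about x, in the upright y-z plane through this point: open it points up and towards +y, locked it lies level along +y, away from the blank. Steel cheeks 28 mm wide stand round the pin, 67 mm above the bench.
- lever_grip (a point): Centre of the lever's straight black rubber grip, 85 mm long, 22 wide (along the pin), 16 thick; it lies on the line from the pivot pin, from 37 to 122 mm out, this point 79.5 mm out, and moves with the lever. Open, its end is about 155 mm above the bench. The side to push faces the raised arm when open and looks up when locked.
- clamp_arm: Clamp arm, a steel bar 72 mm long; origin on its pivot, 33 mm nearer the blank and 12 mm higher than the lever's. The lever drives it. Open it stands, leaning 22 to 30 degrees to the blank's side, its top 125 mm above the bench; its rubber-capped spindle, 60 mm up the arm, sticks out up to 25 mm past the rail's face, 90 mm above the bench. Locked, it lies level and the cap presses on the blank.
- offcut: Bystander: loose steel offcut 55 x 40 x 10 mm lying on the fixture plate behind the rail, beside the clamp. Origin: centre of its underside.
- file: Bystander: flat file with a wooden handle, 255 mm long, lying on the bench along the blank's side of the fixture.
- brush: Bystander: hand brush lying beyond the file.
- square: Bystander: small steel try square lying flat on the bench between the robot and the fixture.
- oil_jar: Bystander: amber glass jar 52 mm across and 75 mm high, standing behind the fixture, 85 to 135 mm along the fixture's x from the lever's plane. Origin: centre of its underside.
- tape_roll: Bystander: roll of card tape 84 mm across and 25 mm high, lying behind the fixture on the lever's other side, 100 to 150 mm from its plane.
- hammer: Bystander: hammer lying along the rear of the fixture, past the end of the lever.
Things that resemble listed ones, but are neither listed nor needed, are in the scene too. Leave any blue or purple look-alike of the part that bears blank_mid alone.

How it is judged:
By the outcome, as a careful person would: the job done as asked, in the order asked, and still so for the second after the job is handed in, with the robot touching nothing.
It also fails if it takes over 59 s, if anything falls off the work surface, if the arm or the gripper's body presses on something with over 40 N, if the wrist force passes 120 N, or if a joint passes its speed limit or range.

### The arm

A 6-joint arm with a two-finger parallel gripper is mounted at the origin on the work surface. World frame = base frame: x ahead of the robot, y to its left, z up, the work surface at z = 0. Lengths are in m, angles in degrees, forces in N, time in s.
With the tool pointing down it reaches from about 0.25 to 0.725 m from the base axis. Payload 9.7 kg.
Tool frame: the origin (TCP) lies between the finger pads; the fingertips stand 11 mm ahead of it and the grasp point (between the pads) lies 8 mm behind it; z points along the fingers, y is the line along which they close (so a half turn about z gives the same grasp; the last joint's range is limited). The gripper opens to 85 mm and grips with 20 to 120 N. Pads are 22 mm wide; open, the fingers measure 114 mm over their backs; the gripper's body (76 mm by 85 mm) begins 54 mm behind the grasp point. The pads swing forward as they close: fully open they stand 13 mm farther back than shut.
Start: joints at [71.906, 4.979, 10.078, 95.1, 0, 90], TCP at [0.171, 0.523, 0.242] pointing down, gripper open.
Joint ranges: [-179.16, 179.16], [-48.56, 103.87], [-65.8, 70.77], [-126.05, 130.52], [-82.76, 87.17], [-180, 180]. Speed limits (degrees/s): [127.2, 127.2, 147.25, 180, 180, 180].

### API

Orientations are given as [roll, pitch, yaw] about the fixed x, y, z axes, in that order (R = Rz(yaw) Ry(pitch) Rx(roll)).
In Python, from workcell import monitor, cams, ticket gives the robot as it stands.
- The arm moves only by the tool carry_out, never from a script. Its argument "plan" is a list of rows, each an object with "travel": the shift along the world's x, y, z as a fraction of full scale, a list of three; "angular": the turn, a rotation vector about the world's x, y, z as a fraction of full scale, a list of three; "grip": the gripper's target within -1 to 1 (fully open at 1, half-way at 0, shut at -1). In form: [{"travel": [x, y, z], "angular": [ax, ay, az], "grip": grip}, ...]. A call has 1 to 8 rows; each row is the pose to reach, as a shift and turn from the pose commanded when the call began; what a row does not reach only later rows make up. Full scale, the value 1, is 300 mm for a shift and 0.5 rad for a turn. A row lasts 1/12 s, in which the tool goes at most 41.7 mm and 7.16 degrees, less where a joint would pass 70% of its speed; a pose out of reach is approached as far as the arm can. A call with a number of a shift or a turn outside -1 to 1 is refused whole. A call with a gripper value outside its range is refused whole. The fingers move at their own pace and stop on an object; "grip_force" is the grip in N (left out, the last holds). Time passes only in rows, so rows that repeat a pose let the fingers close. It gives the time, the measured TCP pose, the force, the opening and the grip force at its end, in the units of the state.
- monitor.get_obs(): the state, without advancing time (a new reading comes with each control period).
- cams.camera(name): name is "scene" or "top" or "wrist"; returns a dict with "frame" (384x512x3 uint8, red, green, blue), "mtx" (3x3 intrinsics, pixels), "dist" ([k1, k2, p1, p2, k3] as OpenCV has them; the pictures are not rectified), "view" (4x4, takes a point from world to camera coordinates); the wrist camera has in their place "T_tool_cam" (4x4, takes a point from camera to tool coordinates, whose origin is the TCP and whose axes are the flange's). Camera axes: x right, y up, looking along -z (the intrinsics and any distortion apply to the point x, -y, -z); pixel columns grow to the right and rows downward; lengths in m; the calibration is good to about 2 mm. A picture is of the moment at which its call begins: read the wrist's pose just before it. There is no depth.
- ticket.job_done(): hands the job in; it is judged then, once.
The state is a dict: "time": time; "q": joint angles; "qd": joint speeds; "joint_efforts": joint torques, N m; "ee_pos": TCP position; "tcp_rot": TCP orientation; "wrist_force": force on the tool from outside, world axes, zero at the start; "torque": the same for the moment, N m; "opening": finger opening in m; "grasp_force": force on a finger pad.
Only numpy, scipy, OpenCV 4.12 (cv2) and the standard library are available. Lean on these libraries where they do the work, as an engineer would, in place of code of your own. Each camera call takes 0.05 s, during which the arm holds its last target. There are 200 camera calls.

## Working session

There is one attempt and no reset: what is moved stays moved. The work goes in short steps, Python scripts to look and compute and a tool call to move; the robot and the scene stay as the last step left them, time stands still between calls to the robot, and variables do not carry over. Pictures are saved under pics/ and viewed, at most 10 in all, crops included, and the job is handed in when it is done.

Besides the shell and the picture viewer there is one more tool, called after ">>>" as a command line: name --argument value ..., lists and objects as JSON in quotes. carry_out: Moves the arm, as the interface text tells. Its arguments: {"type":"object","properties":{"plan":{"type":"array","items":{"type":"object","properties":{"travel":{"type":"array","items":{"type":"number"}},"angular":{"type":"array","items":{"type":"number"}},"grip":{"type":"number"}}}},"grip_force":{"type":"number"}},"required":["plan"]}

```bash
mkdir -p pics; ls; cat > h.py <<'E'
import numpy as np, cv2
from workcell import monitor, cams, ticket
def shot(n,save=None):
    c=cams.camera(n)
    if save: cv2.imwrite('pics/'+save,c['frame'][:,:,::-1])
    return c
def ray(c,uv):
    p=cv2.undistortPoints(np.array(uv,float).reshape(-1,1,2),np.array(c['mtx']),np.array(c['dist'])).reshape(-1,2)
    d=np.c_[p[:,0],-p[:,1],-np.ones(len(p))]
    V=np.array(c['view']);R=V[:3,:3]
    return -R.T@V[:3,3], d@R
def onz(c,uv,z):
    o,d=ray(c,uv); return o+d*((z-o[2])/d[:,2])[:,None]
def proj(c,P):
    V=np.array(c['view']);P=np.atleast_2d(P)@V[:3,:3].T+V[:3,3]
    q=P*[1,-1,-1]
    return cv2.projectPoints(q,np.zeros(3),np.zeros(3),np.array(c['mtx']),np.array(c['dist']))[0].reshape(-1,2)
E
python3 - <<'E'
from h import *
a=shot('scene');b=shot('top')
import pickle;pickle.dump((a,b),open('s0.pkl','wb'))
for n,c in (('scene0',a),('top0',b)):
    cv2.imwrite(f'pics/{n}.png',cv2.resize(c['frame'][:,:,::-1],(800,600),interpolation=cv2.INTER_CUBIC))
    V=c['view'];print(-V[:3,:3].T@V[:3,3],V[:3,:3].round(2).tolist())
print(monitor.get_obs())
E
```

```text
pics
[ 1.43079373 -0.54582601  0.80076205] [[0.51, 0.86, -0.02], [-0.48, 0.31, 0.82], [0.71, -0.41, 0.57]]
[ 0.32866119 -0.01507045  1.08028225] [[-0.13, -0.99, 0.0], [0.97, -0.13, 0.2], [-0.2, 0.03, 0.98]]
{'time': 0.1, 'q': array([7.19075695e+01, 5.00734763e+00, 1.00389863e+01, 9.50986063e+01,
       1.18069878e-03, 8.99982755e+01]), 'qd': array([-0.07608258, -0.01905448,  0.14658646,  0.03507328,  0.09571932,
        0.02604445]), 'joint_efforts': array([ 2.38496932e-04, -5.21564591e+01,  4.65653300e+01,  1.60793628e-02,
       -4.74180081e-05,  9.28749046e-06]), 'ee_pos': array([0.17073967, 0.52263066, 0.24165965]), 'tcp_rot': array([-1.79933032e+02, -1.18271355e-03,  1.61909293e+02]), 'wrist_force': array([ 0.394571  , -0.7876008 , -0.01950277]), 'torque': array([0.02910931, 0.00309845, 0.00742624]), 'grasp_force': 0.0, 'opening': 0.08541405081808172}
```

View pics/top0.png

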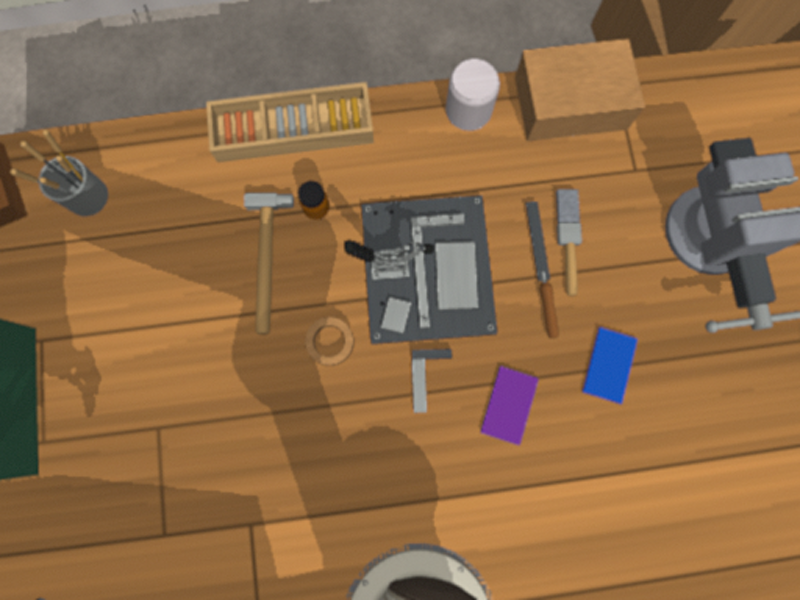

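View pics/scene0.png

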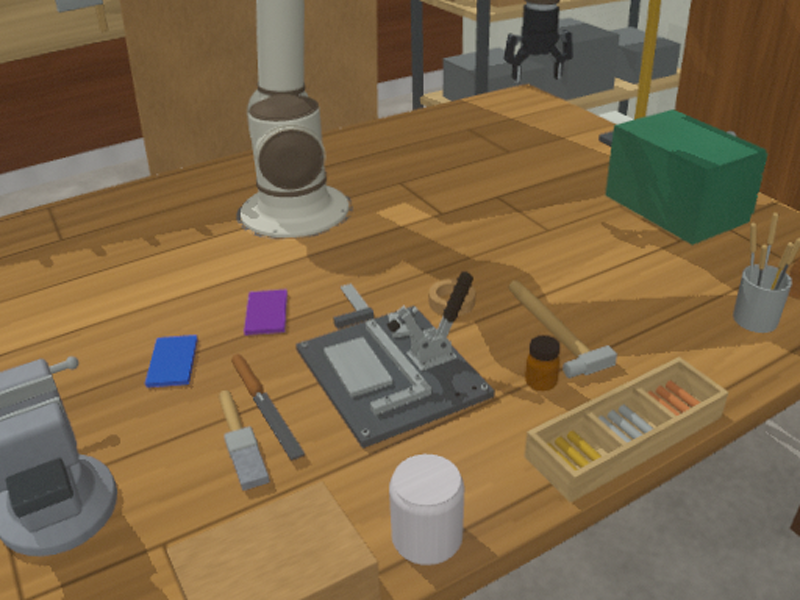

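The top view shows the plate corners (800x600 px) at about (362,202), (482,196), (496,334) and (371,343). The blank is near (457,275), the lever grip tip near (350,247) and the arm spindle near (428,249). The fixture's x runs away from the robot. In the scene view the purple and blue look-alikes are off to the side.

```bash
python3 - <<'E'
from h import *
import pickle
a,b=pickle.load(open('s0.pkl','rb'))
pl=onz(b,np.array([(482,196),(362,202),(371,343),(496,334)])*.64,.015)
print(pl.round(4)); m=pl.mean(0)
ex=(pl[0]+pl[1]-pl[2]-pl[3]); print(m,np.degrees(np.arctan2(ex[1],ex[0])))
bl=onz(b,np.array([(475,240),(437,243),(438,309),(479,307)])*.64,.025);print(bl.round(4),bl.mean(0))
c=cams.camera('wrist');print(c['T_tool_cam'],c['mtx'],c['dist'])
E
```

```text
[[ 0.7164 -0.217   0.015 ]
 [ 0.7334  0.0044  0.015 ]
 [ 0.4718  0.0194  0.015 ]
 [ 0.4588 -0.2011  0.015 ]]
[ 0.59513004 -0.09855927  0.015     ] -3.40576704861646
[[ 0.6314 -0.1893  0.025 ]
 [ 0.6347 -0.1205  0.025 ]
 [ 0.5148 -0.1051  0.025 ]
 [ 0.5089 -0.1773  0.025 ]] [ 0.57246542 -0.14803185  0.025     ]
[[-1.81357437e-04  9.54949241e-01  2.96769126e-01  7.59726502e-02]
 [ 9.99999944e-01  8.99897096e-05  3.21535542e-04  4.32386439e-04]
 [ 2.80343954e-04  2.96769167e-01 -9.54949204e-01 -1.30498581e-01]
 [ 0.00000000e+00  0.00000000e+00  0.00000000e+00  1.00000000e+00]] [[273.35459694   0.         253.16501277]
 [  0.         273.35459694 191.71493299]
 [  0.           0.           1.        ]] [0.00559216 0.         0.         0.         0.        ]
```

>>> carry_out --plan '[{"travel": [0.333,-0.56,0],"angular": [0,0,0.907],"grip": -1},{"travel": [0.333,-0.56,0],"angular": [0,0,0.907],"grip": -1},{"travel": [0.333,-0.56,0],"angular": [0,0,0.907],"grip": -1},{"travel": [0.333,-0.56,0],"angular": [0,0,0.907],"grip": -1},{"travel": [0.333,-0.56,0],"angular": [0,0,0.907],"grip": -1}]' --grip_force 60

```text
time: 0.57
ee_pos: [0.2713, 0.3526, 0.2421]
tcp_rot: [-180.0, -0.0, -171.8]
wrist_force: [0.5, 0.3, -0.7]
opening: 0.0257
grasp_force: 0.0
```

>>> carry_out --plan '[{"travel": [0.333,-0.56,0],"angular": [0,0,0.907],"grip": -1},{"travel": [0.333,-0.56,0],"angular": [0,0,0.907],"grip": -1},{"travel": [0.333,-0.56,0],"angular": [0,0,0.907],"grip": -1},{"travel": [0.333,-0.56,0],"angular": [0,0,0.907],"grip": -1},{"travel": [0.333,-0.56,0],"angular": [0,0,0.907],"grip": -1}]'

```text
time: 0.98
ee_pos: [0.3635, 0.1984, 0.2423]
tcp_rot: [180.0, 0.0, -145.7]
wrist_force: [1.3, 0.9, 0.4]
opening: -0.0003
grasp_force: 0.0
```

>>> carry_out --plan '[{"travel": [0.333,-0.56,0],"angular": [0,0,0.907],"grip": -1},{"travel": [0.333,-0.56,0],"angular": [0,0,0.907],"grip": -1},{"travel": [0.333,-0.56,0],"angular": [0,0,0.907],"grip": -1},{"travel": [0.333,-0.56,0],"angular": [0,0,0.907],"grip": -1},{"travel": [0.333,-0.56,0],"angular": [0,0,0.907],"grip": -1}]'

```text
time: 1.4
ee_pos: [0.4557, 0.0436, 0.2423]
tcp_rot: [-180.0, 0.0, -119.8]
wrist_force: [0.5, 1.5, 1.1]
opening: 0.0004
grasp_force: 0.0
```

>>> carry_out --plan '[{"travel": [0.333,-0.6,-0.2],"angular": [0,0,0.907],"grip": -1},{"travel": [0.333,-0.6,-0.2],"angular": [0,0,0.907],"grip": -1},{"travel": [0.333,-0.6,-0.2],"angular": [0,0,0.907],"grip": -1},{"travel": [0.333,-0.6,-0.2],"angular": [0,0,0.907],"grip": -1},{"travel": [0.333,-0.6,-0.2],"angular": [0,0,0.907],"grip": -1},{"travel": [0.333,-0.6,-0.2],"angular": [0,0,0.907],"grip": -1},{"travel": [0.333,-0.6,-0.2],"angular": [0,0,0.907],"grip": -1}]'

```text
time: 1.98
ee_pos: [0.5555, -0.1378, 0.1796]
tcp_rot: [179.8, 0.0, -94.4]
wrist_force: [0.4, -0.0, -0.0]
opening: 0.0
grasp_force: 0.0
```

```bash
cat >> h.py <<'E'
from scipy.spatial.transform import Rotation as Ro
def wrist(save=None):
    s=monitor.get_obs();c=dict(cams.camera('wrist'))
    T=np.eye(4);T[:3,:3]=Ro.from_euler('xyz',s['tcp_rot'],degrees=True).as_matrix();T[:3,3]=s['ee_pos']
    c['view']=np.linalg.inv(T@c['T_tool_cam'])
    if save: cv2.imwrite('pics/'+save,cv2.resize(c['frame'][:,:,::-1],(800,600),interpolation=cv2.INTER_CUBIC))
    return c,s
E
python3 - <<'E'
from h import *
import pickle
c,s=wrist('w1.png');pickle.dump(c,open('w1.pkl','wb'));print(s['ee_pos'],s['tcp_rot'])
E
```

```text
[ 0.55551674 -0.13775296  0.17960235] [ 1.79804278e+02  1.03576987e-02 -9.43630805e+01]
```

View pics/w1.png

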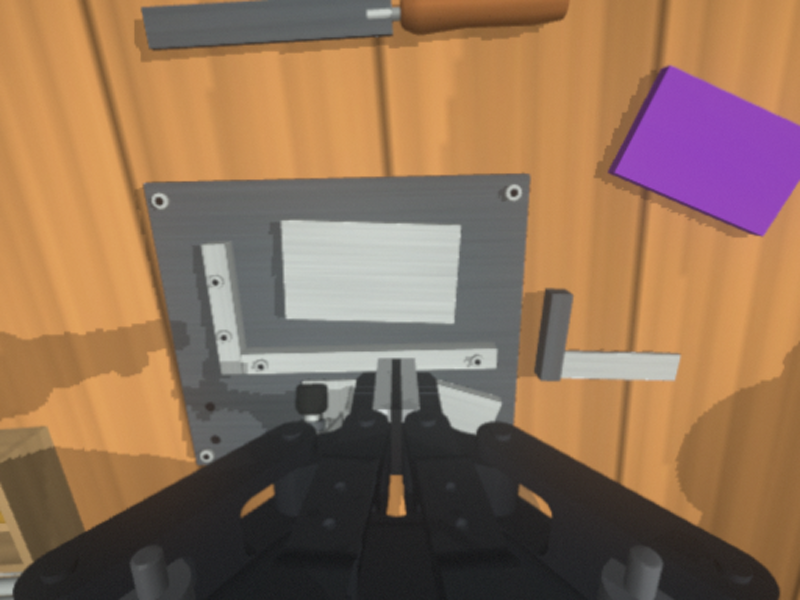

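The wrist view shows the blank's top with corners at about (281,220), (461,225), (455,324) and (286,318). The rail is along row ~355, the stop along column ~220, and the arm's cap at (312,398).

```bash
cat >> h.py <<'E'
def edge(g,p0,p1,horizontal,sign,half=6):
    """subpixel strongest gradient near segment p0-p1 (512-px coords); sign of gradient along +row/+col"""
    out=[]
    for t in np.linspace(0,1,25):
        x=p0[0]+t*(p1[0]-p0[0]);y=p0[1]+t*(p1[1]-p0[1])
        s=np.arange(-half,half+.01,.25)
        X,Y=(x+0*s,y+s) if horizontal else (x+s,y+0*s)
        v=cv2.remap(g,X.astype(np.float32)[None],Y.astype(np.float32)[None],cv2.INTER_LINEAR)[0]
        k=np.argmax(np.convolve(np.gradient(v),np.ones(5)/5,'same')[3:-3]*sign)+3
        out.append((X[k],Y[k]))
    return np.array(out)
def line(P):
    vx,vy,x,y=cv2.fitLine(P[:,:2].astype(np.float32),cv2.DIST_HUBER,0,.0005,.0001).ravel(); return np.array([x,y]),np.array([vx,vy])
def inter(a,b):
    t=np.linalg.solve(np.c_[a[1],-b[1]],b[0]-a[0]); return a[0]+a[1]*t[0]
def ang(l):
    return (np.degrees(np.arctan2(l[1][1],l[1][0]))+90)%180-90
E
python3 - <<'E'
from h import *
import pickle
c=pickle.load(open('w1.pkl','rb'));g=cv2.cvtColor(c['frame'],cv2.COLOR_RGB2GRAY).astype(np.float32)
S=.64
def L(p,q,h,s,z,half=5):
    e=edge(g,np.array(p)*S,np.array(q)*S,h,s,half);l=line(onz(c,e,z));return l
bt=L((300,221),(445,225),1,1,.025);bb=L((300,319),(440,323),1,-1,.025)
bl=L((281,235),(285,305),0,1,.025);br=L((460,240),(456,310),0,-1,.025)
cs=np.array([inter(a,b) for a in(bt,bb) for b in (bl,br)])
print('blank',cs.round(4).tolist(),cs.mean(0),[round(float(ang(l)),2) for l in(bt,bb,bl,br)])
rl=L((265,350),(485,347),1,1,.029)
sl=L((230,255),(238,335),0,-1,.029,7); sl0=L((203,255),(219,360),0,1,.029,7)
print('rail',ang(rl),'stop',ang(sl),ang(sl0),'corner',inter(rl,sl),inter(rl,sl0))
rl2=L((265,369),(370,368),1,-1,.029); print('rail back',inter(rl2,sl))
E
```

```text
blank [[0.6276999711990356, -0.1859000027179718], [0.5091000199317932, -0.17299999296665192], [0.6348000168800354, -0.1168999969959259], [0.5162000060081482, -0.10409999638795853]] [ 0.57197577 -0.14496818] [-6.18, -6.18, 84.12, 84.1]
rail -3.138443 stop 86.86871 86.79541 corner [ 0.67020756 -0.09416494] [ 0.68600017 -0.09503086]
rail back [ 0.67107064 -0.07838772]
```

>>> carry_out --plan '[{"travel": [0.044,-0.23,-0.2],"angular": [0,0,0.042],"grip": 0.4},{"travel": [0.044,-0.23,-0.2],"angular": [0,0,0.042],"grip": 0.4},{"travel": [0.044,-0.23,-0.42],"angular": [0,0,0.042],"grip": 0.4},{"travel": [0.044,-0.23,-0.42],"angular": [0,0,0.042],"grip": 0.4},{"travel": [0.044,-0.23,-0.46],"angular": [0,0,0.042],"grip": 0.4},{"travel": [0.044,-0.23,-0.48],"angular": [0,0,0.042],"grip": 0.4},{"travel": [0.044,-0.23,-0.48],"angular": [0,0,0.042],"grip": 0.4}]'

```text
time: 2.62
ee_pos: [0.5684, -0.2029, 0.0386]
tcp_rot: [180.0, 0.0, -92.9]
wrist_force: [-0.3, 0.7, 0.2]
opening: 0.0595
grasp_force: 0.0
```

>>> carry_out --plan '[{"travel": [0,0,-0.01],"angular": [0,0,0],"grip": 0.4},{"travel": [0,0,-0.02],"angular": [0,0,0],"grip": 0.4},{"travel": [0,0,-0.02],"angular": [0,0,0],"grip": 0.4}]'

```text
time: 2.87
ee_pos: [0.5692, -0.2038, 0.0336]
tcp_rot: [-179.9, -0.0, -92.9]
wrist_force: [1.2, 0.3, 0.6]
opening: 0.06
grasp_force: 0.0
```

>>> carry_out --plan '[{"travel": [0,0,-0.007],"angular": [0,0,0],"grip": 0.4},{"travel": [0,0,-0.014],"angular": [0,0,0],"grip": 0.4},{"travel": [0,0,-0.014],"angular": [0,0,0],"grip": 0.4},{"travel": [0,0,-0.014],"angular": [0,0,0],"grip": 0.4}]'

```text
time: 3.2
ee_pos: [0.5684, -0.204, 0.0281]
tcp_rot: [180.0, 0.0, -93.0]
wrist_force: [0.4, 0.1, 0.3]
opening: 0.0598
grasp_force: 0.0
```

>>> carry_out --plan '[{"travel": [0,0,-0.007],"angular": [0,0,0],"grip": 0.4},{"travel": [0,0,-0.007],"angular": [0,0,0],"grip": 0.4},{"travel": [0,0,-0.007],"angular": [0,0,0],"grip": 0.4}]'

```text
time: 3.45
ee_pos: [0.5684, -0.204, 0.0258]
tcp_rot: [180.0, 0.0, -93.0]
wrist_force: [0.5, -0.6, 0.1]
opening: 0.0598
grasp_force: 0.0
```

```bash
python3 - <<'E'
from h import *
c,s=wrist('w2.png');print(s['ee_pos'],s['tcp_rot'],s['wrist_force'])
E
```

```text
[ 0.56835477 -0.20402189  0.02583002] [ 1.79982097e+02  5.88925522e-03 -9.29614583e+01] [ 0.52108826 -0.58291495  0.09919192]
```

View pics/w2.png

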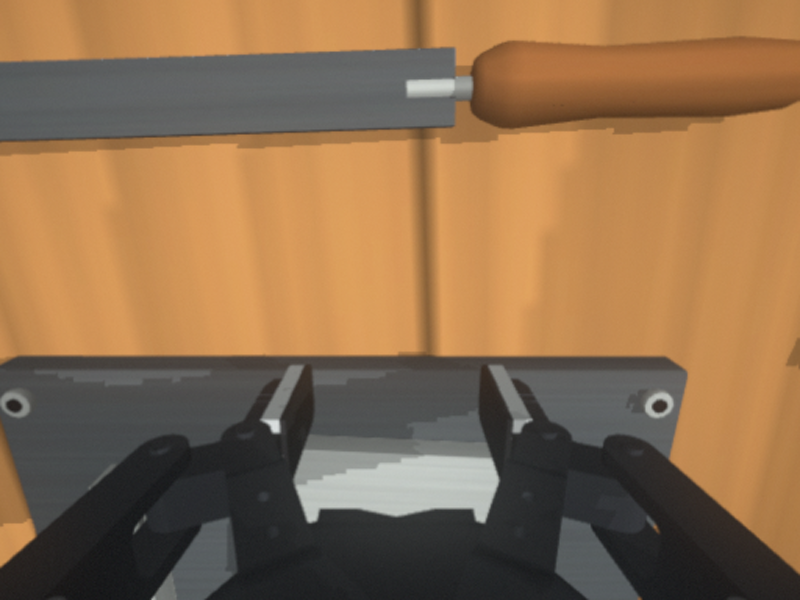

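>>> carry_out --plan '[{"travel": [0.001,0.015,-0.005],"angular": [0,0,-0.005],"grip": 0.4},{"travel": [0.002,0.03,-0.005],"angular": [0,0,-0.005],"grip": 0.4},{"travel": [0.003,0.045,-0.005],"angular": [0,0,-0.005],"grip": 0.4},{"travel": [0.003,0.06,-0.005],"angular": [0,0,-0.005],"grip": 0.4},{"travel": [0.004,0.075,-0.005],"angular": [0,0,-0.005],"grip": 0.4},{"travel": [0.005,0.09,-0.005],"angular": [0,0,-0.005],"grip": 0.4},{"travel": [0.006,0.1,-0.005],"angular": [0,0,-0.005],"grip": 0.4},{"travel": [0.006,0.1,-0.005],"angular": [0,0,-0.005],"grip": 0.4}]'

```text
time: 4.17
ee_pos: [0.5703, -0.1732, 0.0245]
tcp_rot: [180.0, 0.0, -93.1]
wrist_force: [-0.0, -0.7, 0.0]
opening: 0.0595
grasp_force: 0.0
```

>>> carry_out --plan '[{"travel": [0,0.005,0],"angular": [0,0,0],"grip": 0.4},{"travel": [0,0.01,0],"angular": [0,0,0],"grip": 0.4},{"travel": [0,0.01,0],"angular": [0,0,0],"grip": 0.4}]'

```text
time: 4.42
ee_pos: [0.5703, -0.171, 0.0246]
tcp_rot: [-180.0, -0.0, -93.1]
wrist_force: [0.4, -2.4, -1.2]
opening: 0.0598
grasp_force: 1.1
```

```bash
python3 - <<'E'
from h import *
import pickle
s=monitor.get_obs();print(s['ee_pos'],s['wrist_force'])
b=shot('top');a=shot('scene');pickle.dump((a,b),open('s1.pkl','wb'))
im=np.hstack([cv2.resize(b['frame'][110:240,210:340,::-1],(400,400),interpolation=3),cv2.resize(a['frame'][180:290,180:330,::-1],(400,400),interpolation=3)])
cv2.imwrite('pics/c3.png',im)
E
```

```text
[ 0.57033234 -0.17095575  0.0245544 ] [ 0.41022489 -2.42778753 -1.2017387 ]
```

View pics/c3.png

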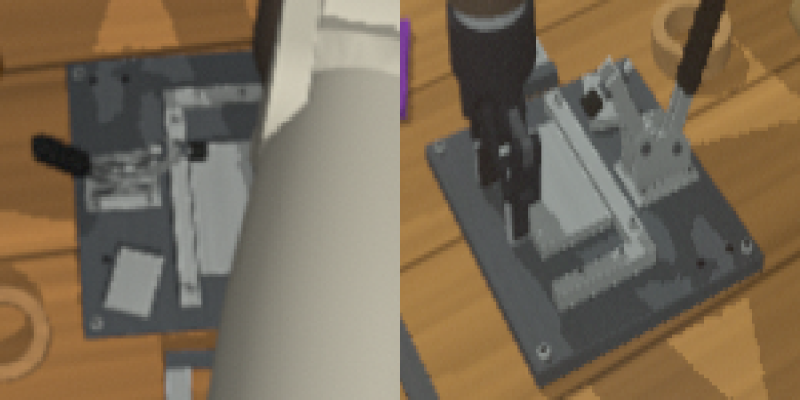

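The crops show the fingers against the blank's long side. The blank is nearly at the rail and still short of the stop.

>>> carry_out --plan '[{"travel": [0,0.004,0],"angular": [0,0,0],"grip": 0.4},{"travel": [0,0.007,0],"angular": [0,0,0],"grip": 0.4},{"travel": [0,0.007,0],"angular": [0,0,0],"grip": 0.4}]'

```text
time: 4.77
ee_pos: [0.5704, -0.1693, 0.0246]
tcp_rot: [-180.0, -0.0, -93.1]
wrist_force: [0.8, -5.8, -1.0]
opening: 0.0599
grasp_force: 2.6
```

>>> carry_out --plan '[{"travel": [0,0.004,0],"angular": [0,0,0],"grip": 0.4},{"travel": [0,0.007,0],"angular": [0,0,0],"grip": 0.4},{"travel": [0,0.007,0],"angular": [0,0,0],"grip": 0.4}]'

```text
time: 5.02
ee_pos: [0.5704, -0.169, 0.0247]
tcp_rot: [-180.0, -0.3, -93.2]
wrist_force: [0.6, -15.5, -2.7]
opening: 0.0597
grasp_force: 7.6
```

>>> carry_out --plan '[{"travel": [-0.005,-0.1,0.067],"angular": [0,0,0],"grip": 0.4},{"travel": [-0.288,-0.084,0.1],"angular": [0,0,0],"grip": -1},{"travel": [-0.288,-0.084,0.1],"angular": [0,0,0],"grip": -1},{"travel": [-0.288,-0.084,0.1],"angular": [0,0,0],"grip": -1},{"travel": [-0.277,0.135,0.1],"angular": [0,0,0],"grip": -1},{"travel": [-0.277,0.135,0.1],"angular": [0,0,0],"grip": -1},{"travel": [-0.277,0.135,0.1],"angular": [0,0,0],"grip": -1},{"travel": [-0.277,0.135,0.08],"angular": [0,0,0],"grip": -1}]'

```text
time: 5.68
ee_pos: [0.4879, -0.1252, 0.0496]
tcp_rot: [-179.9, 0.0, -93.0]
wrist_force: [0.4, -0.9, -0.2]
opening: -0.0003
grasp_force: 0.0
```

```bash
python3 - <<'E'
from h import *
import pickle
c,s=wrist('w4.png');print(s['ee_pos'],s['tcp_rot'],s['opening']); pickle.dump(c,open('w4.pkl','wb'))
p=s['ee_pos'][:2]-[.6702,-.0942];a=np.radians(-3.14);print(p@[np.cos(a),np.sin(a)],p@[-np.sin(a),np.cos(a)])
E
```

```text
[ 0.48789412 -0.1252393   0.04960806] [-1.79875154e+02  1.64864992e-02 -9.29623969e+01] -0.00031921861317552497
-0.18033196920832456 -0.04097866558376204
```

View pics/w4.png

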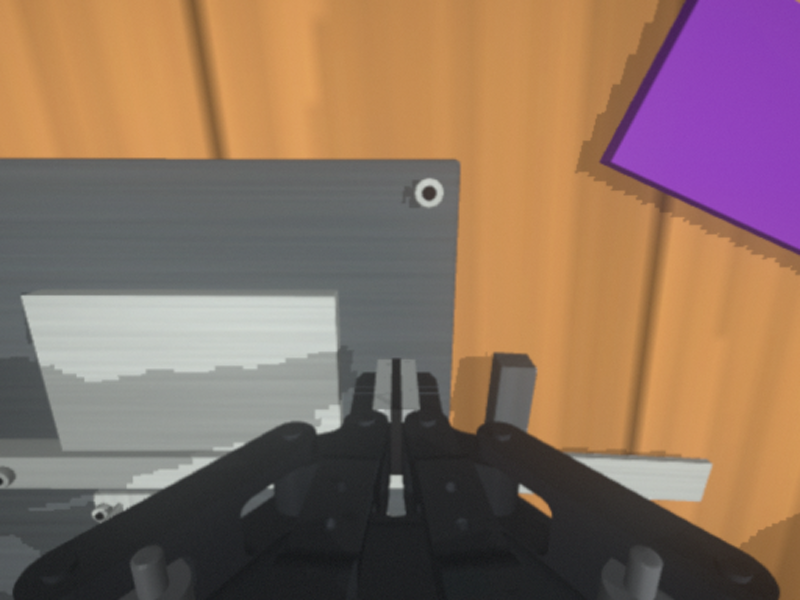

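The wrist view shows the blank flush along the rail, with its end at px column 338. The closed fingers are at column ~396, between the blank's end and the square at column ~490. I'll lower and push along the rail.

>>> carry_out --plan '[{"travel": [0,0,-0.04],"angular": [0,0,0],"grip": -1},{"travel": [0,0,-0.055],"angular": [0,0,0],"grip": -1},{"travel": [0,0,-0.06],"angular": [0,0,0],"grip": -1},{"travel": [0.02,-0.001,-0.06],"angular": [0,0,0],"grip": -1},{"travel": [0.04,-0.002,-0.06],"angular": [0,0,0],"grip": -1},{"travel": [0.06,-0.003,-0.06],"angular": [0,0,0],"grip": -1},{"travel": [0.08,-0.004,-0.06],"angular": [0,0,0],"grip": -1},{"travel": [0.09,-0.005,-0.06],"angular": [0,0,0],"grip": -1}]'

```text
time: 6.4
ee_pos: [0.5143, -0.128, 0.0305]
tcp_rot: [179.9, -0.0, -93.1]
wrist_force: [-7.9, 0.6, 5.1]
opening: 0.0
grasp_force: 4.0
```

>>> carry_out --plan '[{"travel": [0.013,-0.001,0],"angular": [0,0,0],"grip": -1},{"travel": [0.026,-0.0015,0],"angular": [0,0,0],"grip": -1},{"travel": [0.038,-0.002,0],"angular": [0,0,0],"grip": -1},{"travel": [0.038,-0.002,0],"angular": [0,0,0],"grip": -1}]'

```text
time: 6.73
ee_pos: [0.526, -0.1286, 0.0306]
tcp_rot: [179.9, -0.0, -93.1]
wrist_force: [-3.8, -0.3, 2.4]
opening: 0.0002
grasp_force: 1.6
```

>>> carry_out --plan '[{"travel": [0.01,-0.0005,0],"angular": [0,0,0],"grip": -1},{"travel": [0.02,-0.001,0],"angular": [0,0,0],"grip": -1},{"travel": [0.02,-0.001,0],"angular": [0,0,0],"grip": -1}]'

```text
time: 6.98
ee_pos: [0.5317, -0.1289, 0.0305]
tcp_rot: [179.9, -0.0, -93.1]
wrist_force: [-4.1, -0.5, 3.3]
opening: 0.0
grasp_force: 2.1
```

>>> carry_out --plan '[{"travel": [0.005,0,0],"angular": [0,0,0],"grip": -1},{"travel": [0.008,0,0],"angular": [0,0,0],"grip": -1},{"travel": [0.008,0,0],"angular": [0,0,0],"grip": -1}]'

```text
time: 7.23
ee_pos: [0.5334, -0.1289, 0.0305]
tcp_rot: [179.9, -0.0, -93.1]
wrist_force: [-6.8, -1.5, 3.8]
opening: -0.0
grasp_force: 3.4
```

>>> carry_out --plan '[{"travel": [0.004,0,0],"angular": [0,0,0],"grip": -1},{"travel": [0.006,0,0],"angular": [0,0,0],"grip": -1},{"travel": [0.006,0,0],"angular": [0,0,0],"grip": -1}]'

```text
time: 7.48
ee_pos: [0.5351, -0.129, 0.0305]
tcp_rot: [179.9, -0.0, -93.1]
wrist_force: [-7.3, -2.0, 3.2]
opening: 0.0
grasp_force: 3.8
```

>>> carry_out --plan '[{"travel": [0.004,0,0],"angular": [0,0,0],"grip": -1},{"travel": [0.006,0,0],"angular": [0,0,0],"grip": -1},{"travel": [0.006,0,0],"angular": [0,0,0],"grip": -1}]'

```text
time: 7.73
ee_pos: [0.5368, -0.1291, 0.0305]
tcp_rot: [179.9, -0.0, -93.1]
wrist_force: [-8.4, -2.3, 3.1]
opening: -0.0002
grasp_force: 4.0
```

>>> carry_out --plan '[{"travel": [0.004,0,0],"angular": [0,0,0],"grip": -1},{"travel": [0.006,0,0],"angular": [0,0,0],"grip": -1},{"travel": [0.006,0,0],"angular": [0,0,0],"grip": -1}]'

```text
time: 7.98
ee_pos: [0.5385, -0.1292, 0.0305]
tcp_rot: [179.9, -0.1, -93.1]
wrist_force: [-8.6, -2.7, 3.6]
opening: 0.0002
grasp_force: 4.2
```

>>> carry_out --plan '[{"travel": [0.004,0,0],"angular": [0,0,0],"grip": -1},{"travel": [0.006,0,0],"angular": [0,0,0],"grip": -1},{"travel": [0.006,0,0],"angular": [0,0,0],"grip": -1}]'

```text
time: 8.23
ee_pos: [0.5403, -0.1292, 0.0305]
tcp_rot: [179.9, -0.1, -93.1]
wrist_force: [-9.6, -3.0, 4.4]
opening: -0.0
grasp_force: 4.4
```

>>> carry_out --plan '[{"travel": [0.004,0,0],"angular": [0,0,0],"grip": -1},{"travel": [0.006,0,0],"angular": [0,0,0],"grip": -1},{"travel": [0.006,0,0],"angular": [0,0,0],"grip": -1}]'

```text
time: 8.48
ee_pos: [0.5419, -0.1293, 0.0305]
tcp_rot: [179.9, -0.1, -93.1]
wrist_force: [-9.0, -3.4, 4.6]
opening: 0.0003
grasp_force: 4.6
```

```bash
python3 - <<'E'
from h import *
a=shot('scene');c,s=wrist();print(s['ee_pos'],s['wrist_force'])
im=np.hstack([cv2.resize(c['frame'][150:384,0:300,::-1],(400,400),interpolation=3),cv2.resize(a['frame'][190:290,190:290,::-1],(400,400),interpolation=3)])
cv2.imwrite('pics/c5.png',im)
E
```

```text
[ 0.54194068 -0.12933663  0.03046376] [-9.04662315 -3.66877558  4.52792871]
```

View pics/c5.png

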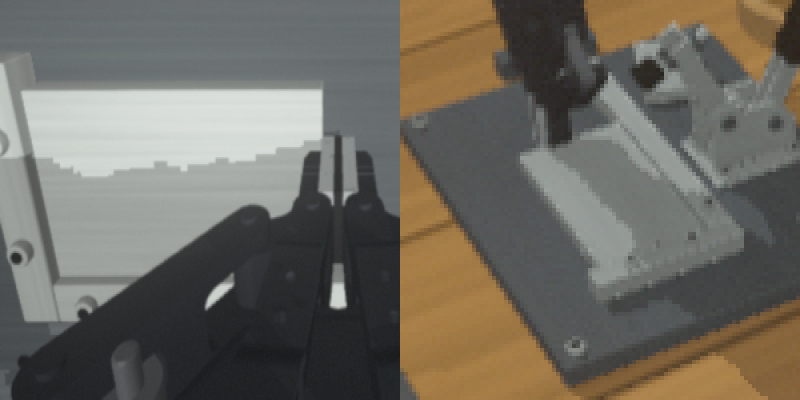

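The blank looks almost at the stop, with the finger against its end.

>>> carry_out --plan '[{"travel": [0.004,0,0],"angular": [0,0,0],"grip": -1},{"travel": [0.006,0,0],"angular": [0,0,0],"grip": -1},{"travel": [0.006,0,0],"angular": [0,0,0],"grip": -1}]'

```text
time: 8.83
ee_pos: [0.5427, -0.1293, 0.0304]
tcp_rot: [179.7, -0.1, -93.2]
wrist_force: [-16.0, -3.6, 8.9]
opening: 0.0001
grasp_force: 7.6
```

```bash
python3 - <<'E'
from h import *
c,s=wrist();print(s['ee_pos'],s['wrist_force'])
import pickle;pickle.dump(c,open('w5.pkl','wb'))
cv2.imwrite('pics/c6.png',cv2.resize(c['frame'][170:340,0:250,::-1],(800,544),interpolation=3))
E
```

```text
[ 0.54265498 -0.12934644  0.0304314 ] [-16.03626528  -3.61888656   8.88397078]
```

View pics/c6.png

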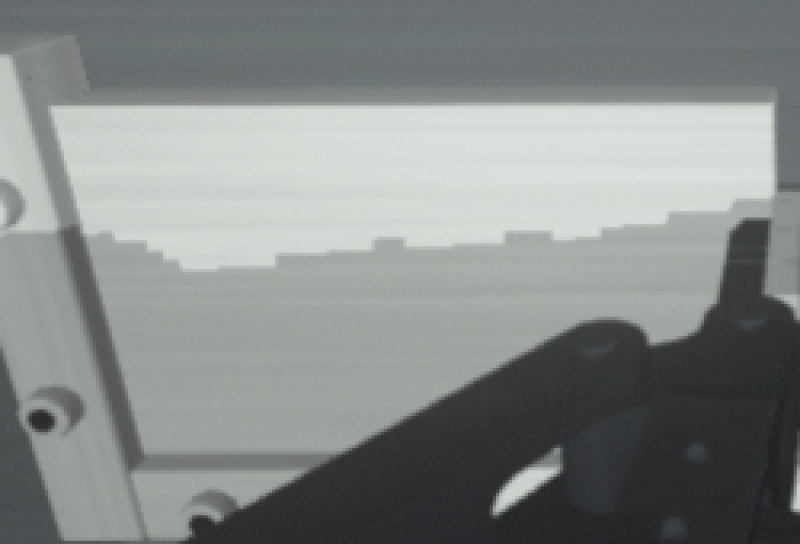

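>>> carry_out --plan '[{"travel": [0.004,0,0],"angular": [0,0,0],"grip": -1},{"travel": [0.004,0,0],"angular": [0,0,0],"grip": -1}]'

```text
time: 9.05
ee_pos: [0.5428, -0.1294, 0.0304]
tcp_rot: [179.6, -0.1, -93.2]
wrist_force: [-21.3, -2.8, 11.9]
opening: 0.0002
grasp_force: 10.5
```

>>> carry_out --plan '[{"travel": [-0.067,0.003,0],"angular": [0,0,0],"grip": -1},{"travel": [-0.067,0.003,0.1],"angular": [0,0,0],"grip": -1},{"travel": [-0.08,-0.24,0.1],"angular": [0,0,0],"grip": -0.5},{"travel": [-0.08,-0.24,0.1],"angular": [0,0,0],"grip": 0},{"travel": [0.2,-0.255,0.1],"angular": [0,0,0],"grip": 0.4},{"travel": [0.2,-0.255,0.1],"angular": [0,0,0],"grip": 0.4},{"travel": [0.2,-0.255,0.08],"angular": [0,0,0],"grip": 0.4},{"travel": [0.2,-0.255,0.05],"angular": [0,0,0],"grip": 0.4}]'

```text
time: 9.72
ee_pos: [0.6082, -0.2055, 0.0445]
tcp_rot: [-180.0, 0.0, -93.1]
wrist_force: [-0.3, 0.2, -0.5]
opening: 0.0595
grasp_force: 0.0
```

>>> carry_out --plan '[{"travel": [0,0,-0.04],"angular": [0,0,0],"grip": 0.4},{"travel": [0,0,-0.065],"angular": [0,0,0],"grip": 0.4},{"travel": [0,0,-0.07],"angular": [0,0,0],"grip": 0.4},{"travel": [0.002,0.03,-0.07],"angular": [0,0,0],"grip": 0.4},{"travel": [0.003,0.06,-0.07],"angular": [0,0,0],"grip": 0.4},{"travel": [0.005,0.08,-0.07],"angular": [0,0,0],"grip": 0.4},{"travel": [0.006,0.095,-0.07],"angular": [0,0,0],"grip": 0.4},{"travel": [0.006,0.095,-0.07],"angular": [0,0,0],"grip": 0.4}]'

```text
time: 10.38
ee_pos: [0.6081, -0.1754, 0.0253]
tcp_rot: [-179.9, -0.0, -93.0]
wrist_force: [0.4, -0.3, -0.2]
opening: 0.0597
grasp_force: 0.0
```

>>> carry_out --plan '[{"travel": [0,0.007,0],"angular": [0,0,0],"grip": 0.4},{"travel": [0,0.013,0],"angular": [0,0,0],"grip": 0.4},{"travel": [0,0.013,0],"angular": [0,0,0],"grip": 0.4}]'

```text
time: 10.63
ee_pos: [0.6078, -0.1726, 0.0246]
tcp_rot: [-180.0, 0.0, -93.1]
wrist_force: [0.1, -0.7, -0.3]
opening: 0.0595
grasp_force: 0.0
```

>>> carry_out --plan '[{"travel": [0,0.004,0],"angular": [0,0,0],"grip": 0.4},{"travel": [0,0.006,0],"angular": [0,0,0],"grip": 0.4},{"travel": [0,0.006,0],"angular": [0,0,0],"grip": 0.4}]'

```text
time: 10.88
ee_pos: [0.6078, -0.1713, 0.0245]
tcp_rot: [180.0, -0.0, -93.1]
wrist_force: [-0.0, -1.9, 0.4]
opening: 0.0598
grasp_force: 0.8
```

>>> carry_out --plan '[{"travel": [0,0.004,0],"angular": [0,0,0],"grip": 0.4},{"travel": [0,0.006,0],"angular": [0,0,0],"grip": 0.4},{"travel": [0,0.006,0],"angular": [0,0,0],"grip": 0.4}]'

```text
time: 11.13
ee_pos: [0.6077, -0.1711, 0.0246]
tcp_rot: [-180.0, -0.2, -93.2]
wrist_force: [-0.0, -10.9, -1.7]
opening: 0.0601
grasp_force: 5.1
```

>>> carry_out --plan '[{"travel": [0,0.004,0],"angular": [0,0,0],"grip": 0.4},{"travel": [0,0.005,0],"angular": [0,0,0],"grip": 0.4},{"travel": [0,0.005,0],"angular": [0,0,0],"grip": 0.4}]'

```text
time: 11.38
ee_pos: [0.6077, -0.171, 0.0246]
tcp_rot: [-180.0, -0.3, -93.2]
wrist_force: [-0.1, -16.9, -2.2]
opening: 0.0598
grasp_force: 8.4
```

>>> carry_out --plan '[{"travel": [-0.005,-0.1,0],"angular": [0,0,0],"grip": 0.4},{"travel": [-0.008,-0.13,0.1],"angular": [0,0,0],"grip": 0.4},{"travel": [-0.008,-0.13,0.45],"angular": [0,0,0],"grip": -1},{"travel": [-0.008,-0.13,0.45],"angular": [0,0,0],"grip": -1},{"travel": [-0.008,-0.13,0.45],"angular": [0,0,0],"grip": -1},{"travel": [-0.008,-0.13,0.45],"angular": [0,0,0],"grip": -1},{"travel": [-0.008,-0.13,0.45],"angular": [0,0,0],"grip": -1}]'

```text
time: 11.97
ee_pos: [0.6061, -0.207, 0.1612]
tcp_rot: [-179.8, -0.0, -93.1]
wrist_force: [-0.7, 0.1, -0.6]
opening: 0.0001
grasp_force: 0.0
```

```bash
python3 - <<'E'
from h import *
import pickle
c,s=wrist('w7.png');pickle.dump(c,open('w7.pkl','wb'));print(s['ee_pos'],s['tcp_rot'])
E
```

```text
[ 0.60610108 -0.20696695  0.16119235] [-1.79829764e+02 -3.20293630e-02 -9.31081664e+01]
```

View pics/w7.png

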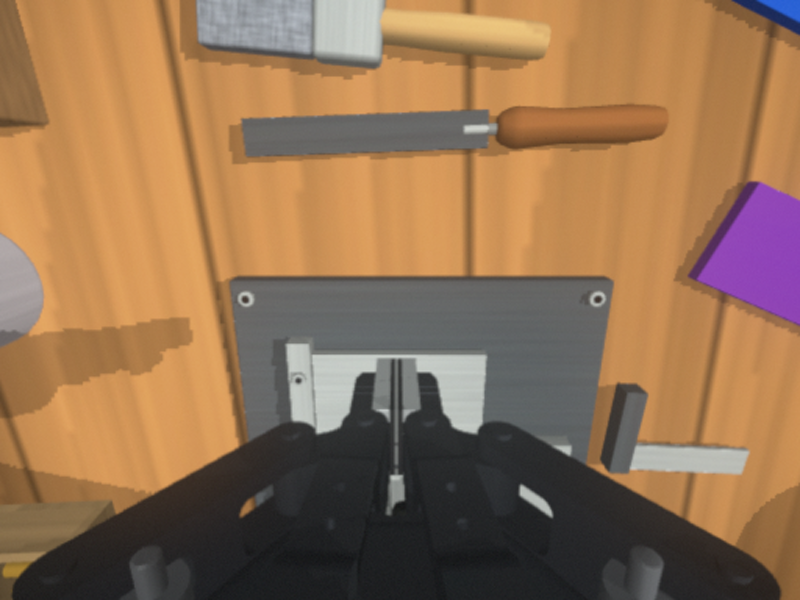

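```bash
python3 - <<'E'
from h import *
import pickle
c=pickle.load(open('w7.pkl','rb'));g=cv2.cvtColor(c['frame'],cv2.COLOR_RGB2GRAY).astype(np.float32);S=.64
a=np.radians(-3.14);M=np.array([[np.cos(a),np.sin(a)],[-np.sin(a),np.cos(a)]]);C=np.array([.6702,-.0942])
def L(p,q,h,s,z):
    return line(onz(c,edge(g,np.array(p)*S,np.array(q)*S,h,s,5),z))
f=L((325,354),(475,354),1,1,.025);e=L((486,365),(484,420),0,-1,.025)
print(ang(f),ang(e),M@(inter(f,e)-C),'expect -.12,-.07')
s=L((284,350),(290,420),0,1,.029);print('stop outer',ang(s),M@(inter(f,s)-C))
_,b=pickle.load(open('s1.pkl','rb'))
# lever tip dark blob in top crop: crop px (35..90,135..175)/400*130+offset
d=onz(b,[(210+45*.325,110+148*.325),(210+85*.325,110+162*.325)],.14);print((d[:,:2]-C)@M.T)
A=M.T
for th in np.radians([66,55,45,35,25,15,10,5,2,0,-2]):
    r=.105;y=.075+r*np.cos(th)-.008*np.sin(th)-.011;z=.043+r*np.sin(th)+.008*np.cos(th)+.011
    w=M.T@np.array([-.065,y])+C;print(round(np.degrees(th)),w.round(4),round(z,4))
E
```

```text
-3.0352783 86.8448 [-0.11907557 -0.07005632] expect -.12,-.07
stop outer 86.808685 [ 0.0160125  -0.06980941]
[[-0.06426239  0.1194126 ]
 [-0.07849925  0.08775388]]
66 [0.6107 0.0086] 0.1532
55 [0.6117 0.0269] 0.1446
45 [0.6126 0.0418] 0.1339
35 [0.6133 0.0546] 0.1208
25 [0.6138 0.0649] 0.1056
15 [0.6142 0.0725] 0.0889
10 [0.6144 0.0751] 0.0801
5 [0.6145 0.077 ] 0.0711
2 [0.6145 0.0778] 0.0657
0 [0.6146 0.0781] 0.062
-2 [0.6146 0.0783] 0.0583
```

The blank reads home: the end is at -119 mm, the front edge at -70 mm, and it is square to about 0.1°. I'll go to the lever next.

>>> carry_out --plan '[{"travel": [0,0,0.13],"angular": [0,0,0],"grip": -1},{"travel": [0.013,0.66,0.16],"angular": [0,0,0],"grip": -1},{"travel": [0.013,0.66,0.16],"angular": [0,0,0],"grip": -1},{"travel": [0.013,0.66,0.16],"angular": [0,0,0],"grip": -1},{"travel": [0.013,0.66,0.16],"angular": [0,0,0],"grip": -1},{"travel": [0.013,0.66,0.16],"angular": [0,0,0],"grip": -1},{"travel": [0.013,0.66,0.16],"angular": [0,0,0],"grip": -1},{"travel": [0.013,0.66,0.16],"angular": [0,0,0],"grip": -1}]'

```text
time: 12.68
ee_pos: [0.6087, -0.0068, 0.2057]
tcp_rot: [179.8, -0.0, -92.9]
wrist_force: [-0.0, -0.4, -0.4]
opening: 0.0
grasp_force: 0.0
```

```bash
python3 - <<'E'
from h import *
s=monitor.get_obs();print(s['ee_pos'],s['wrist_force'])
a=shot('scene');b=shot('top')
im=np.hstack([cv2.resize(b['frame'][110:240,210:340,::-1],(400,400),interpolation=3),cv2.resize(a['frame'][150:270,210:330,::-1],(400,400),interpolation=3)])
cv2.imwrite('pics/c8.png',im)
E
```

```text
[ 0.60871979 -0.00682559  0.20566254] [-0.00293341 -0.39804885 -0.40347412]
```

View pics/c8.png

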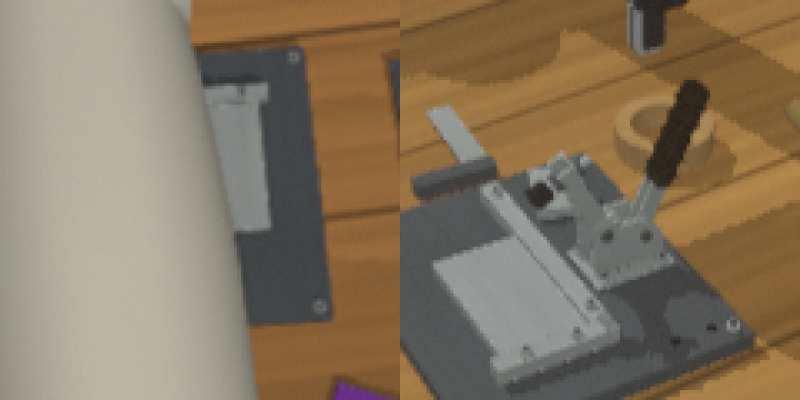

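The scene crop shows the closed fingertip above the arm, on the near side of the black grip, with the blank seated in the corner. I'll lower and push along the arc.

>>> carry_out --plan '[{"travel": [0.005,-0.01,-0.1],"angular": [0,0,0],"grip": -1},{"travel": [0.005,-0.01,-0.176],"angular": [0,0,0],"grip": -1},{"travel": [0.005,-0.01,-0.176],"angular": [0,0,0],"grip": -1},{"travel": [0.005,0.01,-0.176],"angular": [0,0,0],"grip": -1},{"travel": [0.006,0.03,-0.176],"angular": [0,0,0],"grip": -1},{"travel": [0.006,0.05,-0.176],"angular": [0,0,0],"grip": -1},{"travel": [0.006,0.05,-0.176],"angular": [0,0,0],"grip": -1}]'

```text
time: 13.37
ee_pos: [0.6117, 0.0074, 0.1563]
tcp_rot: [-179.9, 0.0, -93.1]
wrist_force: [-0.2, 0.3, -0.0]
opening: -0.0002
grasp_force: 0.0
```

>>> carry_out --plan '[{"travel": [0,0.033,-0.018],"angular": [0,0,0],"grip": -1},{"travel": [0,0.065,-0.039],"angular": [0,0,0],"grip": -1},{"travel": [0.001,0.09,-0.057],"angular": [0,0,0],"grip": -1},{"travel": [0.003,0.115,-0.075],"angular": [0,0,0],"grip": -1},{"travel": [0.004,0.137,-0.096],"angular": [0,0,0],"grip": -1},{"travel": [0.005,0.157,-0.118],"angular": [0,0,0],"grip": -1},{"travel": [0.005,0.157,-0.118],"angular": [0,0,0],"grip": -1}]'

```text
time: 13.95
ee_pos: [0.6118, 0.0547, 0.1172]
tcp_rot: [179.9, 0.0, -93.0]
wrist_force: [-0.0, -0.6, 0.7]
opening: -0.0002
grasp_force: 0.0
```

>>> carry_out --plan '[{"travel": [0.002,0.018,-0.02],"angular": [0,0,0],"grip": -1},{"travel": [0.003,0.034,-0.039],"angular": [0,0,0],"grip": -1},{"travel": [0.004,0.048,-0.066],"angular": [0,0,0],"grip": -1},{"travel": [0.005,0.059,-0.094],"angular": [0,0,0],"grip": -1},{"travel": [0.005,0.059,-0.094],"angular": [0,0,0],"grip": -1}]'

```text
time: 14.37
ee_pos: [0.6134, 0.0717, 0.0888]
tcp_rot: [179.9, 0.0, -93.1]
wrist_force: [-0.7, 0.0, 0.4]
opening: 0.0002
grasp_force: 0.0
```

```bash
python3 - <<'E'
from h import *
s=monitor.get_obs();print(s['ee_pos'],s['wrist_force'])
a=shot('scene');b=shot('top')
im=np.hstack([cv2.resize(b['frame'][110:240,210:340,::-1],(400,400),interpolation=3),cv2.resize(a['frame'][150:270,210:330,::-1],(400,400),interpolation=3)])
cv2.imwrite('pics/c9.png',im)
E
```

```text
[0.61343727 0.07174613 0.08881115] [-0.69893527  0.04742619  0.36892218]
```

View pics/c9.png

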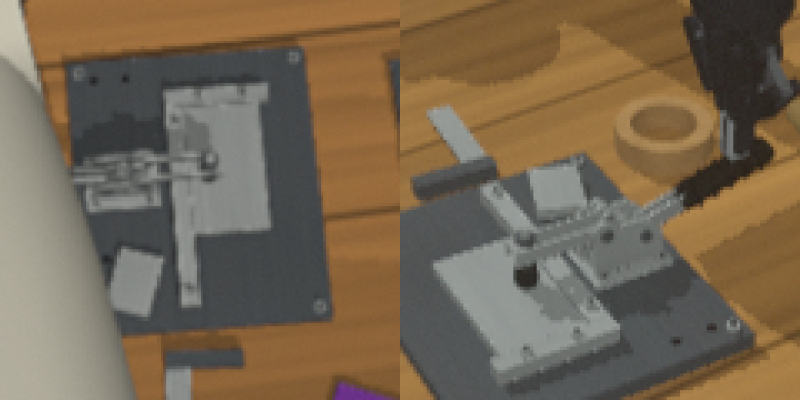

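The clamp arm is down with the cap on the blank, and the fingertip rests on the grip. That makes 11 pictures viewed, one over the limit of 10, so from here I work from numbers only.

>>> carry_out --plan '[{"travel": [0.001,0.006,-0.014],"angular": [0,0,0],"grip": -1},{"travel": [0.001,0.011,-0.029],"angular": [0,0,0],"grip": -1},{"travel": [0.002,0.015,-0.044],"angular": [0,0,0],"grip": -1},{"travel": [0.002,0.018,-0.059],"angular": [0,0,0],"grip": -1},{"travel": [0.002,0.018,-0.059],"angular": [0,0,0],"grip": -1}]'

```text
time: 14.88
ee_pos: [0.6142, 0.0766, 0.0721]
tcp_rot: [179.9, -0.0, -93.1]
wrist_force: [0.4, -0.3, -0.6]
opening: 0.0002
grasp_force: 0.0
```

>>> carry_out --plan '[{"travel": [0,0.002,-0.009],"angular": [0,0,0],"grip": -1},{"travel": [0,0.002,-0.018],"angular": [0,0,0],"grip": -1},{"travel": [0,0.002,-0.018],"angular": [0,0,0],"grip": -1}]'

```text
time: 15.13
ee_pos: [0.6144, 0.077, 0.0673]
tcp_rot: [180.0, -0.0, -93.1]
wrist_force: [0.1, -0.1, 0.4]
opening: -0.0
grasp_force: 0.0
```

Force is near zero, so the lever has probably snapped ahead. I'll keep going down until I feel its stop.

>>> carry_out --plan '[{"travel": [0,0.001,-0.006],"angular": [0,0,0],"grip": -1},{"travel": [0,0.001,-0.012],"angular": [0,0,0],"grip": -1},{"travel": [0,0.001,-0.012],"angular": [0,0,0],"grip": -1}]'

```text
time: 15.38
ee_pos: [0.6145, 0.0774, 0.064]
tcp_rot: [180.0, -0.0, -93.1]
wrist_force: [-0.4, 0.1, -1.0]
opening: 0.0001
grasp_force: 0.0
```

>>> carry_out --plan '[{"travel": [0,0,-0.004],"angular": [0,0,0],"grip": -1},{"travel": [0,0,-0.007],"angular": [0,0,0],"grip": -1},{"travel": [0,0,-0.007],"angular": [0,0,0],"grip": -1}]'

```text
time: 15.63
ee_pos: [0.6146, 0.0774, 0.0622]
tcp_rot: [180.0, -0.0, -93.1]
wrist_force: [0.5, 0.1, -0.0]
opening: 0.0001
grasp_force: 0.0
```

>>> carry_out --plan '[{"travel": [0,0,-0.004],"angular": [0,0,0],"grip": -1},{"travel": [0,0,-0.006],"angular": [0,0,0],"grip": -1},{"travel": [0,0,-0.006],"angular": [0,0,0],"grip": -1}]'

```text
time: 15.88
ee_pos: [0.6148, 0.0774, 0.0615]
tcp_rot: [-179.9, 0.0, -93.1]
wrist_force: [-2.8, 0.1, 6.7]
opening: -0.0002
grasp_force: 3.4
```

>>> carry_out --plan '[{"travel": [0,0,-0.003],"angular": [0,0,0],"grip": -1},{"travel": [0,0,-0.005],"angular": [0,0,0],"grip": -1},{"travel": [0,0,-0.005],"angular": [0,0,0],"grip": -1}]'

```text
time: 16.13
ee_pos: [0.6149, 0.0774, 0.0614]
tcp_rot: [-179.9, 0.0, -93.1]
wrist_force: [-6.5, -0.6, 16.0]
opening: -0.0001
grasp_force: 7.8
```

>>> carry_out --plan '[{"travel": [0,0,0.05],"angular": [0,0,0],"grip": -1},{"travel": [0,0,0.15],"angular": [0,0,0],"grip": -1},{"travel": [0,-0.3,0.5],"angular": [0,0,0],"grip": -1},{"travel": [0,-0.3,0.5],"angular": [0,0,0],"grip": -1},{"travel": [0,-0.3,0.5],"angular": [0,0,0],"grip": -1},{"travel": [0,-0.3,0.5],"angular": [0,0,0],"grip": -1},{"travel": [0,-0.5,0.5],"angular": [0,0,0],"grip": -1},{"travel": [0,-0.5,0.5],"angular": [0,0,0],"grip": -1}]'

```text
time: 16.8
ee_pos: [0.615, -0.0753, 0.2101]
tcp_rot: [-179.9, -0.1, -93.1]
wrist_force: [0.4, 0.3, -0.2]
opening: 0.0001
grasp_force: 0.0
```

```bash
python3 - <<'E'
from h import *
a=np.radians(-3.14);M=np.array([[np.cos(a),np.sin(a)],[-np.sin(a),np.cos(a)]]);C=np.array([.6702,-.0942])
W=lambda x,y,z:np.r_[M.T@np.array([x,y])+C,z]
s=shot('scene');g=cv2.cvtColor(s['frame'],cv2.COLOR_RGB2GRAY)
ex=proj(s,[W(-.065,.112,.043),W(-.065,.197,.043)]);print('expected grip ends',ex)
x0,y0=(ex.min(0)-14).astype(int);x1,y1=(ex.max(0)+14).astype(int)
m=(g[y0:y1,x0:x1]<50).astype(np.uint8);n,l,st,ce=cv2.connectedComponentsWithStats(m);k=1+np.argmax(st[1:,4])
pts=np.argwhere(l==k)[:,::-1]+[x0,y0];r=cv2.minAreaRect(pts.astype(np.float32));print('grip blob',st[k],x0,y0,r,'exp centre',ex.mean(0))
c,o=wrist();print(o['ee_pos']);gw=cv2.cvtColor(c['frame'],cv2.COLOR_RGB2GRAY).astype(np.float32)
def L(p,q,h,sg): return line(onz(c,edge(gw,p,q,h,sg,6),.025))
P=lambda x,y:proj(c,W(x,y,.025))[0]
f=L(P(-.11,-.07),P(-.01,-.07),1,1);e=L(P(-.12,-.065),P(-.12,-.03),0,-1);print(ang(f),ang(e),M@(inter(f,e)-C))
E
```

```text
expected grip ends [[292.2570966  212.23632251]
 [320.40523932 202.48053053]]
grip blob [ 17  13  28  15 196] 278 188 ((307.7646789550781, 207.44117736816406), (7.937538146972656, 28.454055786132812), 70.34617614746094) exp centre [306.33116796 207.35842652]
[ 0.61469176 -0.07725784  0.20911555]
-3.138527 86.83319 [-0.11917609 -0.0692381 ]
```

```bash
python3 -c "
from workcell import ticket;print(ticket.job_done())"
```

```text
the job is handed in; nothing more can be done
None
```

The blank is home and square against the rail and the stop, the clamp is locked on its stop, and the job is handed in; I viewed 11 pictures, one over the limit of 10.

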